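# Square up an earring-stand blank for marking out

## Robot

A 6-joint arm with a two-finger parallel gripper is mounted at the origin on the work surface. World frame = base frame: x ahead of the robot, y to its left, z up, the work surface at z = 0. Lengths are in mm, angles in rad, forces in N, time in s.
With the tool pointing down it reaches from about 350 to 875 mm from the base axis. Payload 4.2 kg.
Tool frame: the origin (TCP) lies at the very end of the fingers, on their centre line; the grasp point (between the pads) lies 19 mm behind it; z points along the fingers, y is the line along which they close (so a half turn about z gives the same grasp; the last joint's range is limited). The gripper opens to 85 mm and grips with 20 to 120 N. Pads are 22 mm wide; open, the fingers measure 114 mm over their backs; the gripper's body (76 mm by 85 mm) begins 54 mm behind the grasp point. The pads swing forward as they close: fully open they stand 13 mm farther back than shut.
Start: joints at [1.571, 0.385, 0.008, 0, -1.194, -0.259], TCP at [159.919, 604.173, 195.612] pointing down, gripper open.
Joint ranges: [-3.14, 3.14], [-1.21, 2.06], [-1.07, 1.41], [-3.16, 2.05], [-2.99, -0.16], [-3.1, 3.1]. Speed limits (rad/s): [2.79, 2.79, 3.14, 3.14, 3.14, 3.14].

## Interface

Orientations are given as a unit quaternion [x, y, z, w].
In Python, from bench import read_state, get_image, get_calibration, job_done gives the robot as it stands.
- The arm moves only by the shell command python3 -m creep 'ROWS'. ROWS is a JSON object of lists of equal length, an entry for each row: "translation": the shift along the world's x, y, z in cm, a list of three; "delta_rot": the turn, a rotation vector about the world's x, y, z in degrees, a list of three; "hand": the finger opening in cm, from 0 to 8.54. A call has 1 to 8 rows; each row is the pose to reach, as a shift and turn from the pose commanded when the call began; what a row does not reach only later rows make up. A row lasts 1/8 s, in which the tool goes at most 62.5 mm and 10.7 degrees, less where a joint would pass 70% of its speed; a pose out of reach is approached as far as the arm can. A call with a gripper value outside its range is refused whole. The fingers move at their own pace and stop on an object; the grip force is fixed at half the most. Time passes only in rows, so rows that repeat a pose let the fingers close. It gives the time, the measured TCP pose, the force, the opening and the grip force at its end, in the units of the state.
- read_state(): the state, without advancing time (a new reading comes with each control period).
- get_image(name): name is "scene" or "top"; returns (picture, depth): 400x640x3 uint8, red, green, blue; 400x640 float32, mm along the optical axis (not along the pixel's ray), 0 where there is no reading.
- get_calibration(name): a dict with "intrinsics" (3x3 intrinsics, pixels), "xyz" and "attitude" of the camera in the world. Camera axes: x right, y down, z forward; pixel columns grow to the right and rows downward; lengths in mm; the calibration is good to about 2 mm. A picture is of the moment at which its call begins. get_calibration takes no time and is no camera call.
- job_done(): hands the job in; it is judged then, once.
The state is a dict: "clock": time; "joints": joint angles; "joint_vel": joint speeds; "joint_efforts": joint torques, N m; "position": TCP position; "ee_rot": TCP orientation; "contact_force": force on the tool from outside, world axes, zero at the start; "wrist_torque": the same for the moment, N m; "gripper_width": finger opening in mm; "grasp_force": force on a finger pad.
Only numpy, scipy, OpenCV 4.12 (cv2) and the standard library are available. Lean on these libraries where they do the work, as an engineer would, in place of code of your own. Each camera call takes 0.05 s, during which the arm holds its last target. There are 200 camera calls.

## Task

Set the dark wooden blank up for scribing a line across its middle: pick up the T-square, lay it on the plywood board in front of the blank with its blade over the middle of the blank, and with the square push the blank back until its whole rear edge is against the stop, pressing firmly but gently for about half a second. Leave the square lying flat there, let go of, its stock flush along the blank's front edge with no gap at either end, and leave the other things on the bench where they are.

Things in the scene. Friction and masses are not known exactly. Their poses are not given: they have to be found in the camera images.
- board: plywood board fixed to the bench, left or right, turned: 230 (x) x 220 (y) x 12 mm thick; origin at the centre of its underside on the bench, z up. A pale wooden stop (200 mm along y, 25 mm wide, 24 mm high) is fixed along its +x edge; the stop's face is the plane x = +90 mm, its top is 36 mm above the bench. The rest of the top is flat and empty but for the blank.
- stop: the pale wooden stop on the board, fixed to it; origin under its middle, at (102.5, 0, 12) mm of the board, same axes; its face is its plane x = -12.5 mm.
- blank: loose dark hardwood slab lying flat on the board, 90 mm (its x) by 140 mm (its y) by 14 mm thick, about 0.2 kg (1 to 3 N slide it); origin at the centre of its underside, x toward the stop. It starts roughly 10 to 20 mm short of the stop and a little skewed (up to 0.1 rad). Its front edge face is the plane x = -45 mm, its rear one x = +45 mm.
- blank_rear_left (a point): point on the blank's rear face at its (+45, +65, +7) mm, 5 mm from the corner; when home it lies on the stop's face.
- blank_rear_right (a point): the same at (+45, -65, +7) mm.
- square: loose T-square, 0.3 kg (2 to 4 N slide it), lying flat; origin under the middle of its stock, z up, x along the blade. Aluminium stock 22 (x) x 130 (y) x 26 mm high, on it a wooden grip rib 16 (x) x 70 (y) mm, 26 to 52 mm up (pinch it across x). Steel blade 28 mm wide, 3 mm thick, from mid-stock to x = +92 mm, underside 15.5 mm up: with the stock on the board it passes just over the blank.
- face_left (a point): point on the stock's +x face (the one to lay against the blank) at the square's (+11, +60, +7) mm, 5 mm from the end.
- face_right (a point): the same at (+11, -60, +7) mm.
- jar: bystander: closed glass jar, 56 mm across, 65 mm high, standing; origin at its underside.
- tin: bystander: closed metal tin, 54 mm across, 45 mm high, standing; origin at its underside.
- hammer: bystander: hammer 220 mm long, lying along its x; origin under its middle.
- pliers: bystander: pliers 125 mm long, lying along their x, 14 mm high.
- dish: bystander: square dish of stones, 70 by 70 by 25 mm; origin under its middle.
- graver: bystander: graver with a handle, 150 mm long, lying along its x.
Not all that is in view belongs to the job. What is shaped like the square but purple, turquoise or yellow is not meant.

How it is judged:
By the outcome, as a careful person would: the job done as asked, in the order asked, and still so for the second after the job is handed in, with the robot touching nothing.
It also fails if it takes over 67 s, if anything falls off the work surface, if the arm or the gripper's body presses on something with over 40 N, if the wrist force passes 120 N, or if a joint passes its speed limit or range.

## Working session

There is one attempt and no reset: what is moved stays moved. The work goes in short steps, Python scripts to look and compute and a shell command to move; the robot and the scene stay as the last step left them, time stands still between calls to the robot, and variables do not carry over. Pictures are saved under pics/ and viewed, at most 10 in all, crops included, and the job is handed in when it is done.

```bash
ls; mkdir -p pics; python3 - <<'E'
from bench import *
import cv2,numpy as np
print(read_state())
for n in("scene","top"):
    p,d=get_image(n); cv2.imwrite(f"pics/{n}0.png",p[...,::-1]); np.savez(f"{n}0.npz",p=p,d=d); print(n,get_calibration(n),(d==0).mean())
E
```

```text
pics
{'clock': 0.0, 'joints': array([ 1.57059818e+00,  3.85543828e-01,  6.59567699e-03, -5.33282668e-04,
       -1.19400035e+00, -2.58574003e-01]), 'joint_vel': array([ 0.00018714,  0.00087406, -0.00080968, -0.00039218,  0.00147183,
       -0.00017242]), 'joint_efforts': array([-5.09837664e-04, -3.92291379e+01,  1.88399023e+01,  4.18629795e+00,
       -4.57428003e-03,  7.43120637e-06]), 'position': array([159.75424209, 603.53245272, 194.5124759 ]), 'ee_rot': array([ 9.91627990e-01, -1.29122846e-01, -1.07134205e-04,  1.09904573e-03]), 'contact_force': array([ 0.77815891,  0.84023534, -0.2533505 ]), 'wrist_torque': array([ 0.03088343,  0.0054793 , -0.03945591]), 'grasp_force': 0.0, 'gripper_width': 85.4946281206709}
scene {'intrinsics': array([[412.53667932,   0.        , 319.75442486],
       [  0.        , 412.53667932, 189.49545171],
       [  0.        ,   0.        ,   1.        ]]), 'xyz': array([1408.73242364, -174.43909267,  722.60619204]), 'attitude': array([ 0.69108612,  0.57481195, -0.28031109, -0.33677424])} 0.0042890625
top {'intrinsics': array([[444.36155505,   0.        , 312.2271857 ],
       [  0.        , 444.36155505, 204.15245073],
       [  0.        ,   0.        ,   1.        ]]), 'xyz': array([ 465.0314672 ,    8.10432941, 1310.93478359]), 'attitude': array([-0.70531652,  0.70809045, -0.02206963,  0.02548425])} 0.00384375
```

View pics/scene0.png

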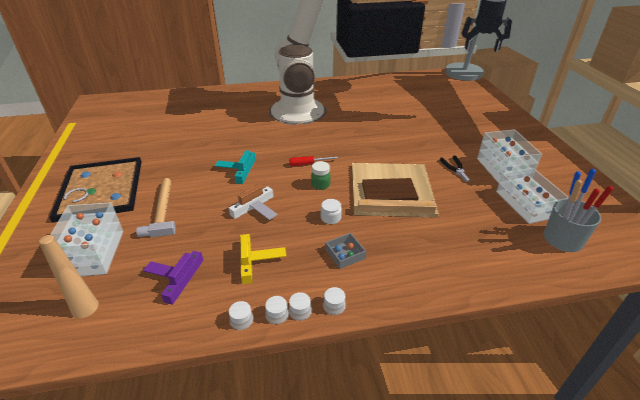

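View pics/top0.png

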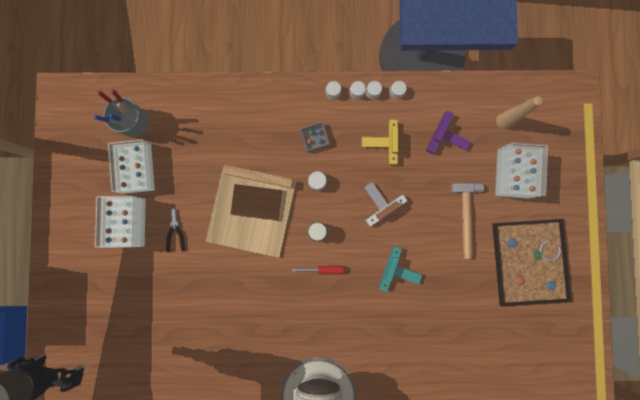

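The scene view shows the white/aluminium square at about (252,203) and the board with the dark blank at (392,188). The top view shows the square at (385,204), its blade pointing up-left. The board is at (252,211), with its stop along the upper (far, +x) edge and the blank at (257,202). The purple, turquoise and yellow squares are decoys.

```bash
cat > h.py <<'E'
from bench import *
import cv2,numpy as np
from scipy.spatial.transform import Rotation as R
C={n:get_calibration(n) for n in("scene","top")}
def ray(n,uv):
    c=C[n];uv=np.atleast_2d(np.asarray(uv,float));K=c["intrinsics"]
    q=np.c_[(uv[:,0]-K[0,2])/K[0,0],(uv[:,1]-K[1,2])/K[1,1],np.ones(len(uv))]
    return R.from_quat(c["attitude"]).apply(q)
def onz(n,uv,z):
    r=ray(n,uv);o=C[n]["xyz"];return o+r*((z-o[2])/r[:,2])[:,None]
def cloud(n,d):
    v,u=np.mgrid[:400,:640];r=ray(n,np.c_[u.ravel(),v.ravel()]);return (C[n]["xyz"]+r*d.ravel()[:,None]).reshape(400,640,3)
def tri(a,b):
    r1,r2=ray("top",a)[0],ray("scene",b)[0];o1,o2=C["top"]["xyz"],C["scene"]["xyz"]
    s=np.linalg.lstsq(np.c_[r1,-r2],o2-o1,rcond=None)[0];p,q=o1+r1*s[0],o2+r2*s[1];return (p+q)/2,np.linalg.norm(p-q)
E
python3 - <<'E'
from h import *
a=np.load("top0.npz");b=np.load("scene0.npz")
A=cv2.resize(a["p"][155:265,200:420],None,fx=3.6,fy=3.6,interpolation=cv2.INTER_CUBIC)
B=cv2.resize(b["p"][150:230,215:445],None,fx=3.4,fy=3.4,interpolation=cv2.INTER_CUBIC)
im=np.zeros((A.shape[0]+200,800,3),np.uint8)
im=np.vstack([np.pad(A,((0,0),(0,800-A.shape[1]),(0,0))),np.pad(B,((0,0),(0,800-B.shape[1]),(0,0)))])[:600]
print(A.shape,B.shape,im.shape);cv2.imwrite("pics/crop0.png",im[...,::-1])
P=cloud("top",a["d"]);Q=cloud("scene",b["d"])
for n,X,pts in(("top",P,[(385,204),(374,193),(310,210),(257,202),(235,200),(235,230),(262,182),(317,180),(317,232)]),("sc",Q,[(252,203),(265,210),(240,207),(392,188),(360,205),(300,215)])):
    for u,v in pts: print(n,(u,v),X[v,u].round(1))
E
```

```text
(396, 792, 3) (272, 782, 3) (600, 800, 3)
top (385, 204) [ 551.5 -197.4   20.7]
top (374, 193) [ 584.  -166.2   18.7]
top (310, 210) [536.   20.9   1.2]
top (257, 202) [558.3 173.9  29.4]
top (235, 200) [564.8 238.6  24. ]
top (235, 230) [477.8 239.9  13.1]
top (262, 182) [617.6 160.9  19. ]
top (317, 180) [6.195e+02 1.000e-01 4.610e+01]
top (317, 232) [470.8   0.9  67.2]
sc (252, 203) [ 545.9 -198.6   16.9]
sc (265, 210) [ 580.9 -166.8   17. ]
sc (240, 207) [ 566.2 -229.9   24.9]
sc (392, 188) [561.8 184.7  25.4]
sc (360, 205) [621.8  77.4  30.4]
sc (300, 215) [596.5 -77.3  -1.2]
```

View pics/crop0.png

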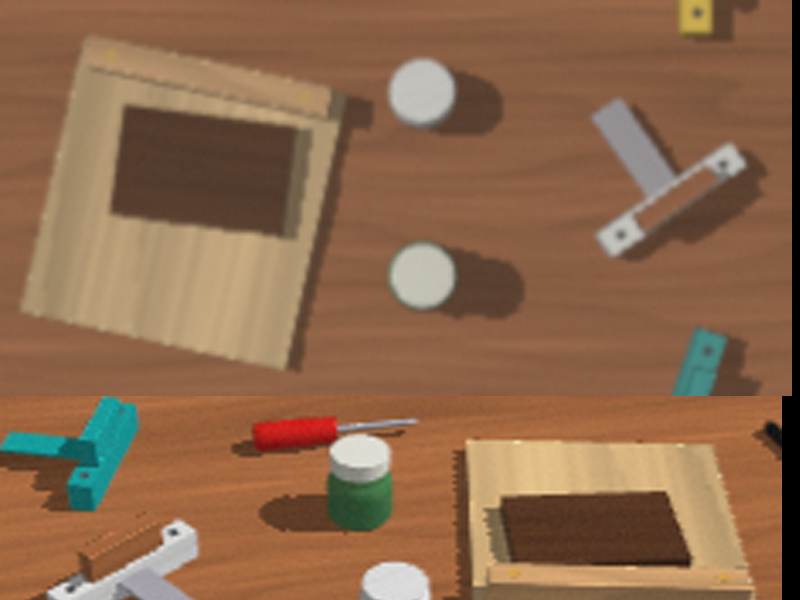

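The crop shows the square's stock with two dark end holes, at crop (620,235) and (722,163), and the grey blade end at (607,107). The blank is the dark rectangle (122,105)-(295,237), with a shadow strip on its right. The board's front corners are at (22,312) and (290,370). The stop's front edge runs from (90,70) to (330,120).

```bash
cat > m.py <<'E'
from h import *
def rect(n,mask,z,s):
    cs=cv2.findContours(mask.astype(np.uint8),0,1)[0];c=max(cs,key=cv2.contourArea)[:,0]
    p=onz(n,c/s,z)[:,:2].astype(np.float32);return cv2.minAreaRect(p),cv2.boxPoints(cv2.minAreaRect(p))
def up(p,s=4):  # pixel centre convention: up(u)= s*u for warpAffine
    return cv2.warpAffine(p,np.float32([[s,0,0],[0,s,0]]),(640*s,400*s),flags=cv2.INTER_CUBIC)
def win(m,s,x0,y0,x1,y1):
    o=np.zeros_like(m);o[y0*s:y1*s,x0*s:x1*s]=m[y0*s:y1*s,x0*s:x1*s];return o
E
python3 - <<'E'
from m import *
s=4
for n,wb,ws,wsq in(("top",(200,160,305,262),(225,180,292,225),(355,178,415,232)),("scene",(345,160,440,222),(355,172,425,203),(222,180,282,228))):
    p=np.load(n+"0.npz")["p"];U=up(p,s);H=cv2.cvtColor(U,cv2.COLOR_RGB2HSV);g=U.mean(2)
    for u,v in [((257,202),(235,230),(374,193),(367,222),(385,206),(290,200)) if n=="top" else ((392,188),(360,185),(265,210),(240,210),(249,200),(360,188))][0]: print(n,u,v,p[v,u],H[v*s,u*s])
    dark=win(g<78,s,*ws);print(n,"blank",rect(n,dark,26,s))
    W=win((H[...,1]<60)&(g>90),s,*wsq)
    r=rect(n,W,26,s);print("alu",r)
    cv2.imwrite(f"pics/mask_{n}.png",np.vstack([255*dark[ws[1]*s:ws[3]*s,ws[0]*s:ws[2]*s][:120,:240],255*W[wsq[1]*s:wsq[3]*s,wsq[0]*s:wsq[2]*s][:200,:240]]))
k=(222/3.6) # holes, crop->full (resize half-pixel convention)
f=lambda x,y:((x+.5)/3.6-.5+200,(y+.5)/3.6-.5+155)
h=onz("top",[f(620.5,235),f(722.5,163)],26);print("holes",h,np.linalg.norm(h[0]-h[1]),h.mean(0))
b=onz("top",[f(606,107)],18.5);print("blade end",b)
print("board front",onz("top",[f(22,312),f(290,370)],12)); print("stop face top edge",onz("top",[f(90,69),f(328,119)],36))
print("blank",onz("top",[f(122,105),f(308,128),f(295,237),f(110,213)],26))
E
python3 -c "
import cv2,numpy as np
a,b=[cv2.imread(f'pics/mask_{n}.png') for n in('top','scene')]
h=min(len(a),len(b));cv2.imwrite('pics/masks.png',np.hstack([a[:h],b[:h]]))"
```

```text
top 257 202 [84 61 46] [ 12 115  84]
top 235 230 [184 158 120] [ 18  89 184]
top 374 193 [149 145 147] [165   7 149]
top 367 222 [165 158 150] [ 16  23 165]
top 385 206 [160 156 153] [ 13  11 160]
top 290 200 [177 152 115] [ 18  89 177]
top blank (((558.7559204101562, 176.57647705078125), (140.09706115722656, 86.53682708740234), 82.19013977050781), array([[506.37024, 113.05727],
       [592.1044 , 101.29811],
       [611.1416 , 240.09569],
       [525.4075 , 251.85484]], dtype=float32))
alu (((566.3690185546875, -177.0967254638672), (105.12425994873047, 134.98831176757812), 34.2232780456543), array([[ 484.94788, -150.851  ],
       [ 560.8679 , -262.46637],
       [ 647.79016, -203.34245],
       [ 571.8701 ,  -91.72708]], dtype=float32))
scene 392 188 [84 53 33] [ 12 155  84]
scene 360 185 [121 100  71] [ 17 105 121]
scene 265 210 [164 162 171] [127  13 171]
scene 240 210 [186 185 185] [  0   1 186]
scene 249 200 [136  87  53] [ 12 156 136]
scene 360 188 [122 104  74] [ 19 100 122]
scene blank (((566.0902099609375, 173.46414184570312), (142.8687744140625, 97.77710723876953), 82.4532
[... 420 characters left out ...]
505.24600837 -158.38637151   26.        ]
 [ 562.85986593 -241.16154905   26.        ]] 100.85180513805416 [ 534.05293715 -199.77396028   26.        ]
blade end [[ 609.40615499 -148.9253219    18.5       ]]
board front [[445.20398917 325.20375504  12.        ]
 [397.72020922 107.93077338  12.        ]]
stop face top edge [[639.92318759 267.06206031  36.        ]
 [598.74926866  75.85518622  36.        ]]
blank [[611.88028287 242.92470006  26.        ]
 [592.56929104  92.53455856  26.        ]
 [504.6629125  102.95219934  26.        ]
 [524.55232628 251.87633183  26.        ]][ WARN:0@0.401] global loadsave.cpp:1063 imwrite_ Unsupported depth image for selected encoder is fallbacked to CV_8U.
```

View pics/masks.png

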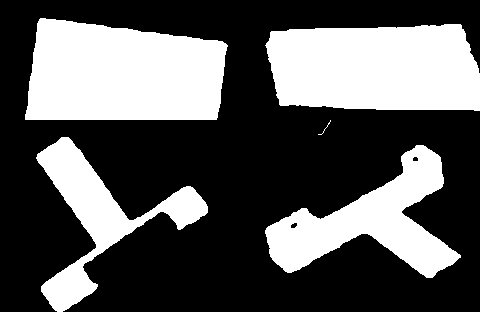

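The masks are clean. The holes come out 101 mm apart, the blade end is 91 mm from the stock centre, and the blank measures 140×87 mm. Next I triangulate the heights and work out the moves.

```bash
python3 - <<'E'
from m import *
f=lambda x,y:((x+.5)/3.6-.5+200,(y+.5)/3.6-.5+155)
g=lambda x,y:((x+.5)/3.4-.5+215,(y-396+.5)/3.4-.5+150)
for k,a,b in(("hole1",f(620.5,235),(265.75,189.75)),("hole2",f(722.5,163),(235.25,206.25)),("blank fl",f(110,213),g(667,492)),("blank fr",f(295,237),g(503,497)),("board fl",f(22,312),g(713,444)),("board fr",f(290,370),g(467,441)),("rib+y end top",f(636,226),g(157,520))): print(k,*tri(a,b))
ps=np.deg2rad(-12.25);n=np.array([np.cos(ps),np.sin(ps)]);t=np.array([-n[1],n[0]])
s=read_state();p=s["position"][:2]
sq=np.array([534.05,-199.8]);print("to square cm",(sq-p)/10,"yaw tool y",np.degrees(np.arctan2(*R.from_quat(s["ee_rot"]).as_matrix()[[1,0],1]))%180)
print("square->place cm",(439*n+291*t-sq)/10,"n,t",n,t)
E
```

```text
hole1 [ 505.3083978  -158.31747052   24.79500385] 0.4492550827909279
hole2 [ 562.8136277  -241.49204323   26.30639519] 0.7676931441734258
blank fl [524.77207554 252.65372878  24.0099296 ] 0.8239236066411116
blank fr [506.3338325  109.32687466  24.6064717 ] 12.918845354579105
board fl [445.49530077 326.72234207   9.89131951] 2.0570722673726523
board fr [398.06637279 110.51484166   8.28763402] 4.7127054098889065
rib+y end top [ 511.67605522 -169.40486428   43.64933906] 1.889777893624486
to square cm [ 37.42539864 -80.34022302] yaw tool y 75.16069983934423
square->place cm [-4.33018417 39.10282539] n,t [ 0.97723111 -0.21217767] [0.21217767 0.97723111]
```

```bash
python3 -m creep '{"translation":[[4,-5,0],[8,-11,0],[12,-17,0],[16,-23,0],[20,-28,0],[23,-34,0],[26,-40,0],[28,-45,0]],"delta_rot":[[0,0,-3],[0,0,-6],[0,0,-9],[0,0,-12],[0,0,-15],[0,0,-18],[0,0,-20],[0,0,-22]],"hand":[6,6,6,6,6,6,6,6]}'
```

```text
clock: 1.1
position: [427.3, 181.2, 195.5]
ee_rot: [0.949, -0.316, -0.0, 0.0]
contact_force: [1.1, 0.8, -0.5]
gripper_width: 59.9
grasp_force: 0.0
```

Heights agree with the text: holes about 26 mm, blank top about 25, board about 10–12. Continuing.

```bash
python3 -m creep '{"translation":[[2,-6,0],[4,-12,0],[5.5,-18,0],[7,-24,0],[8.5,-30,0],[9.4,-35.4,0],[9.4,-35.4,0],[9.4,-35.4,0]],"delta_rot":[[0,0,-3],[0,0,-6],[0,0,-9],[0,0,-12],[0,0,-15],[0,0,-18.8],[0,0,-18.8],[0,0,-18.8]],"hand":[6,6,6,6,6,6,6,6]}'; python3 - <<'E'
from m import *
s=read_state();M=R.from_quat(s["ee_rot"]).as_matrix();print(s["position"],np.degrees(np.arctan2(M[1,1],M[0,1]))%180,M[:,2])
E
```

```text
clock: 2.1
position: [520.3, -170.9, 195.0]
ee_rot: [0.884, -0.467, -0.001, 0.0]
contact_force: [-0.3, -0.4, -0.0]
gripper_width: 60.0
grasp_force: 0.0
[ 520.30286678 -170.85126874  195.04125708] 34.33843813379059 [-1.24142241e-03  4.02309822e-04 -9.99999149e-01]
```

```bash
python3 -m creep '{"translation":[[0.7,-1.5,-3],[1.35,-2.85,-6],[1.35,-2.85,-9],[1.35,-2.85,-12],[1.35,-2.85,-13],[1.35,-2.85,-13],[1.35,-2.85,-13]],"delta_rot":[[0,0,0],[0,0,0],[0,0,0],[0,0,0],[0,0,0],[0,0,0],[0,0,0]],"hand":[6,6,6,6,6,6,6]}'; python3 -m creep '{"translation":[[0,0,-1],[0,0,-2],[0,0,-2.8],[0,0,-3.3],[0,0,-3.5],[0,0,-3.5]],"delta_rot":[[0,0,0],[0,0,0],[0,0,0],[0,0,0],[0,0,0],[0,0,0]],"hand":[5,5,5,5,5,5]}'
```

```text
clock: 2.98
position: [535.5, -199.1, 67.1]
ee_rot: [0.885, -0.466, 0.001, -0.0]
contact_force: [-0.3, -0.1, -0.1]
gripper_width: 60.0
grasp_force: 0.0
clock: 3.72
position: [534.3, -199.4, 30.5]
ee_rot: [0.884, -0.467, -0.0, 0.0]
contact_force: [0.5, 0.3, -0.4]
gripper_width: 49.9
grasp_force: 0.0
```

Now I close on the rib, let the fingers settle, and lift a little.

```bash
python3 -m creep '{"translation":[[0,0,-0.1],[0,0,-0.1],[0,0,-0.1],[0,0,-0.1],[0,0,-0.1],[0,0,-0.1],[0,0,-0.1],[0,0,-0.1]],"delta_rot":[[0,0,0],[0,0,0],[0,0,0],[0,0,0],[0,0,0],[0,0,0],[0,0,0],[0,0,0]],"hand":[3,1,1,1,1,1,1,1]}';  python3 -m creep '{"translation":[[0,0,1],[0,0,3],[0,0,6],[0,0,9],[0,0,12],[0,0,14],[0,0,14],[0,0,14]],"delta_rot":[[0,0,0],[0,0,0],[0,0,0],[0,0,0],[0,0,0],[0,0,0],[0,0,0],[0,0,0]],"hand":[1,1,1,1,1,1,1,1]}'
```

```text
clock: 4.72
position: [534.3, -199.4, 29.6]
ee_rot: [0.884, -0.467, 0.0, 0.0]
contact_force: [-0.4, 0.1, -0.5]
gripper_width: 9.6
grasp_force: 0.0
clock: 5.72
position: [533.6, -199.2, 168.9]
ee_rot: [0.884, -0.467, -0.001, 0.0]
contact_force: [0.5, 0.5, -1.0]
gripper_width: 9.9
grasp_force: 0.0
```

The fingers closed to 10 mm on nothing, so I look.

```bash
python3 - <<'E'
from m import *
p,d=get_image("top");q,e=get_image("scene");np.savez("top1.npz",p=p,d=d);np.savez("scene1.npz",p=q,d=e)
A=cv2.resize(p[150:250,330:450],None,fx=3.3,fy=3.3,interpolation=2);B=cv2.resize(q[130:230,200:320],None,fx=3.3,fy=3.3,interpolation=2)
cv2.imwrite("pics/c1.png",np.hstack([A,B])[...,::-1]);print(read_state()["gripper_width"])
E
```

```text
9.924053401941435
```

View pics/c1.png

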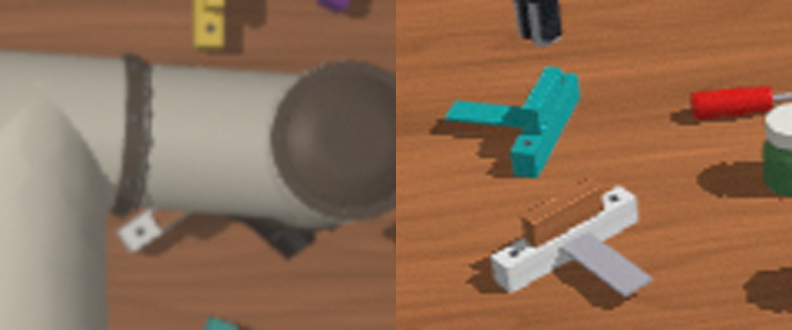

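```bash
python3 - <<'E'
from m import *
for n in C:
    c=C[n]
    for P in ([533.6,-199.2,168.9],[533.6,-199.2,190],[534,-200,52]):
        v=R.from_quat(c["attitude"]).inv().apply(np.array(P)-c["xyz"]);w=c["intrinsics"]@(v/v[2]);print(n,P,w[:2])
Q=cloud("scene",np.load("scene1.npz")["d"]);q=np.load("scene1.npz")["p"]
m=(q.max(2)<60)&(Q[...,2]>120)&(Q[...,2]<260)&(np.abs(Q[...,0]-534)<150)&(np.abs(Q[...,1]+200)<150)
X=Q[m];print(len(X)); z=X[:,2].min();print(z,X[X[:,2]<z+15].mean(0),np.argwhere(m)[:, ::-1].max(0))
v,u=np.where(m);k=v>v.max()-3;print(u[k],v[k])
E
```

```text
scene [533.6, -199.2, 168.9] [245.20436295 152.4837379 ]
scene [533.6, -199.2, 190] [244.23532647 145.16359609]
scene [534, -200, 52] [249.85531945 189.99516985]
top [533.6, -199.2, 168.9] [394.91459986 207.06388071]
top [533.6, -199.2, 190] [396.42459636 206.55692991]
top [534, -200, 52] [387.74345031 209.42351788]
217
203.48601706581906 [ 543.6686645  -198.59421571  212.81610748] [255 141]
[238 239 240 244 245 246 247 248 249 239 240 244 245 246 247 248 249 239
 240 244 245 246 247] [139 139 139 139 139 139 139 139 139 140 140 140 140 140 140 140 140 141
 141 141 141 141 141]
```

```bash
python3 - <<'E'
from m import *
z=np.load("scene1.npz");Q=cloud("scene",z["d"])
for v in range(128,152,2): print(v,[ (u,z["p"][v,u].max(),*Q[v,u].round()) for u in (238,241,246,249)])
print(read_state()["position"],read_state()["joints"])
E
```

```text
128 [(238, np.uint8(33), np.float64(534.0), np.float64(-208.0), np.float64(239.0)), (241, np.uint8(33), np.float64(556.0), np.float64(-201.0), np.float64(250.0)), (246, np.uint8(32), np.float64(572.0), np.float64(-189.0), np.float64(258.0)), (249, np.uint8(32), np.float64(568.0), np.float64(-183.0), np.float64(255.0))]
130 [(238, np.uint8(29), np.float64(536.0), np.float64(-209.0), np.float64(235.0)), (241, np.uint8(35), np.float64(556.0), np.float64(-201.0), np.float64(245.0)), (246, np.uint8(34), np.float64(571.0), np.float64(-190.0), np.float64(252.0)), (249, np.uint8(148), np.float64(115.0), np.float64(-188.0), np.float64(-5.0))]
132 [(238, np.uint8(30), np.float64(535.0), np.float64(-210.0), np.float64(229.0)), (241, np.uint8(108), np.float64(549.0), np.float64(-202.0), np.float64(236.0)), (246, np.uint8(33), np.float64(548.0), np.float64(-191.0), np.float64(234.0)), (249, np.uint8(87), np.float64(133.0), np.float64(-188.0), np.float64(-3.0))]
134 [(238, np.uint8(26), np.float64(534.0), np.float64(-210.0), np.float64(222.0)), (241, np.uint8(102), np.float64(548.0), np.float64(-2
[... 2195 characters left out ...]
 (241, np.uint8(156), np.float64(231.0), np.float64(-219.0), np.float64(-4.0)), (246, np.uint8(158), np.float64(242.0), np.float64(-203.0), np.float64(1.0)), (249, np.uint8(160), np.float64(237.0), np.float64(-194.0), np.float64(-3.0))]
150 [(238, np.uint8(165), np.float64(245.0), np.float64(-229.0), np.float64(-2.0)), (241, np.uint8(169), np.float64(245.0), np.float64(-220.0), np.float64(-3.0)), (246, np.uint8(155), np.float64(333.0), np.float64(-202.0), np.float64(51.0)), (249, np.uint8(127), np.float64(248.0), np.float64(-194.0), np.float64(-4.0))]
[ 533.50853195 -199.19583565  168.40766383] [-7.30818353e-02  3.13195474e-01 -1.70526414e-01 -3.07771495e-04
 -1.08947634e+00  6.73012822e-01]
```

The camera puts the fingertips about 33 mm above the reported TCP (z about 203 against 168), which explains the miss above the rib. The xy position agrees. I descend with the hand part open and measure the tip height again before trusting this.

```bash
python3 -m creep '{"translation":[[0,0,-3],[0,0,-6],[0,0,-9],[0,0,-11],[0,0,-12],[0,0,-12],[0,0,-12]],"delta_rot":[[0,0,0],[0,0,0],[0,0,0],[0,0,0],[0,0,0],[0,0,0],[0,0,0]],"hand":[4,4,4,4,4,4,4]}'; python3 - <<'E'
from m import *
q,d=get_image("scene");Q=cloud("scene",d);np.savez("scene2.npz",p=q,d=d);s=read_state();print(s["position"],s["gripper_width"])
m=(Q[...,2]>62)&(Q[...,2]<140)&(np.hypot(Q[...,0]-534,Q[...,1]+199)<80)
v,u=np.where(m)
for z in range(62,120,5):
    k=m&(Q[...,2]>=z)&(Q[...,2]<z+5);print(z,k.sum(),Q[k].mean(0).round() if k.any() else "",np.ptp(Q[k],axis=0).round() if k.any() else "")
B=cv2.resize(q[120:230,200:320],None,fx=5,fy=5,interpolation=2);cv2.imwrite("pics/c2.png",B[...,::-1])
E
```

```text
clock: 6.7
position: [535.0, -199.5, 50.4]
ee_rot: [0.885, -0.466, 0.001, -0.0]
contact_force: [-0.3, 0.3, 0.4]
gripper_width: 40.0
grasp_force: 0.0
[ 535.06279184 -199.48370914   50.5529417 ] 40.257964075370474
62 0  
67 0  
72 0  
77 0  
82 4 [ 528. -205.   86.] [33. 40.  2.]
87 16 [ 533. -206.   89.] [49. 39.  5.]
92 20 [ 540. -203.   94.] [55. 44.  4.]
97 33 [ 541. -202.   99.] [55. 46.  5.]
102 26 [ 540. -201.  104.] [58. 46.  5.]
107 30 [ 540. -202.  109.] [57. 48.  5.]
112 32 [ 547. -198.  115.] [56. 46.  5.]
117 19 [ 540. -204.  120.] [53. 48.  5.]
```

View pics/c2.png

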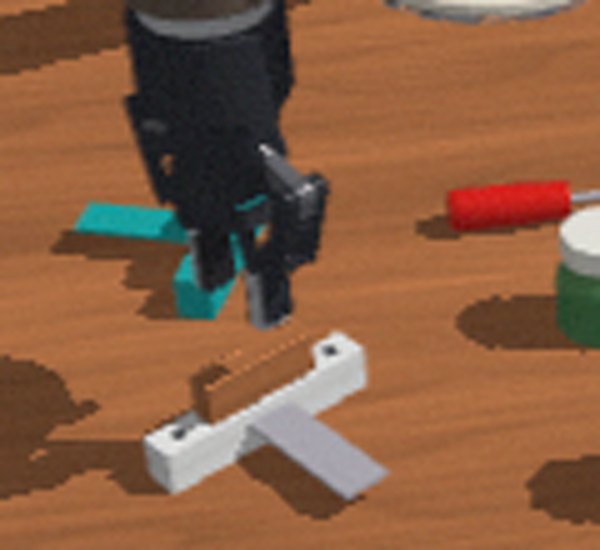

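The tips stand at about z=85 with 50.5 reported, so the reported TCP is about 34 mm too low. The finger midpoint, near pixel (248,180), sits over the rib as it should. I lower by the corrected amount in small steps.

```bash
python3 -m creep '{"translation":[[0,0,-1.5],[0,0,-3],[0,0,-4],[0,0,-4.6],[0,0,-5],[0,0,-5.1],[0,0,-5.1]],"delta_rot":[[0,0,0],[0,0,0],[0,0,0],[0,0,0],[0,0,0],[0,0,0],[0,0,0]],"hand":[4,4,4,4,4,4,4]}'; python3 -m creep '{"translation":[[0,0,0],[0,0,0],[0,0,0],[0,0,0],[0,0,0],[0,0,0],[0,0,0],[0,0,0]],"delta_rot":[[0,0,0],[0,0,0],[0,0,0],[0,0,0],[0,0,0],[0,0,0],[0,0,0],[0,0,0]],"hand":[2.5,1,1,1,1,1,1,1]}'
```

```text
clock: 7.62
position: [534.5, -199.4, -1.2]
ee_rot: [0.884, -0.467, 0.0, -0.0]
contact_force: [0.8, -0.7, -0.1]
gripper_width: 40.2
grasp_force: 0.0
clock: 8.62
position: [534.4, -199.4, -1.1]
ee_rot: [0.884, -0.467, 0.0, -0.0]
contact_force: [-1.3, 0.7, 5.1]
gripper_width: 14.6
grasp_force: 59.8
```

Gripped: 14.6 mm wide at 60 N. I lift well clear and carry it over.

```bash
python3 -m creep '{"translation":[[0,0,1],[0,0,3],[0,0,6],[0,0,9],[0,0,12],[0,2,13],[-0.3,5,13],[-0.8,9,13]],"delta_rot":[[0,0,0],[0,0,0],[0,0,0],[0,0,0],[0,0,0],[0,0,-4],[0,0,-9],[0,0,-15]],"hand":[1,1,1,1,1,1,1,1]}'; python3 -m creep '{"translation":[[-0.4,4,0],[-0.8,8,0],[-1.3,13,0],[-1.9,18,0],[-2.5,23,0],[-3.1,27,0],[-3.5,30.1,0],[-3.5,30.1,0]],"delta_rot":[[0,0,-5],[0,0,-10],[0,0,-15],[0,0,-20],[0,0,-25],[0,0,-29],[0,0,-31.6],[0,0,-31.6]],"hand":[1,1,1,1,1,1,1,1]}'
python3 -m creep '{"translation":[[0,0,0],[0,0,-3],[0,0,-6],[0,0,-8],[0,0,-9],[0,0,-9],[0,0,-9]],"delta_rot":[[0,0,0],[0,0,0],[0,0,0],[0,0,0],[0,0,0],[0,0,0],[0,0,0]],"hand":[1,1,1,1,1,1,1]}'
python3 - <<'E'
from m import *
s=read_state();M=R.from_quat(s["ee_rot"]).as_matrix();print(s["position"],np.degrees(np.arctan2(M[1,1],M[0,1])),M[:,2],s["wrist_torque"],s["contact_force"])
ps=np.deg2rad(-12.25);n=np.array([np.cos(ps),np.sin(ps)]);t=np.array([-n[1],n[0]]);p=s["position"][:2];print("n,t",p@n,p@t,(439*n+291*t-p)/10)
q,d=get_image("scene");p,e=get_image("top");np.savez("s3.npz",p=q,d=d,q=p,e=e)
A=cv2.resize(p[155:265,200:310],None,fx=3.6,fy=3.6,interpolation=2);B=cv2.resize(q[110:220,340:450],None,fx=3.6,fy=3.6,interpolation=2)
cv2.imwrite("pics/c3.png",np.hstack([A,B])[...,::-1])
E
```

```text
clock: 9.62
position: [525.7, -108.8, 128.1]
ee_rot: [0.814, -0.58, -0.0, 0.0]
contact_force: [0.2, 0.5, -3.3]
gripper_width: 14.8
grasp_force: 58.8
clock: 10.62
position: [490.7, 193.3, 128.1]
ee_rot: [-0.629, 0.778, 0.0, -0.0]
contact_force: [-0.3, -0.9, -2.4]
gripper_width: 14.6
grasp_force: 58.9
clock: 11.5
position: [492.1, 191.9, 39.5]
ee_rot: [-0.628, 0.778, -0.0, 0.001]
contact_force: [0.7, 0.5, -2.0]
gripper_width: 14.2
grasp_force: 58.7
[492.08973735 191.85259719  39.53791066] 167.76494876329394 [ 0.00163808  0.00100153 -0.99999816] [-0.02783439  0.02910413  0.03710844] [ 0.7443925   0.47904126 -1.95224572]
n,t 440.1785610421684 291.8947807913429 [-0.1341579  -0.06243433]
```

View pics/c3.png

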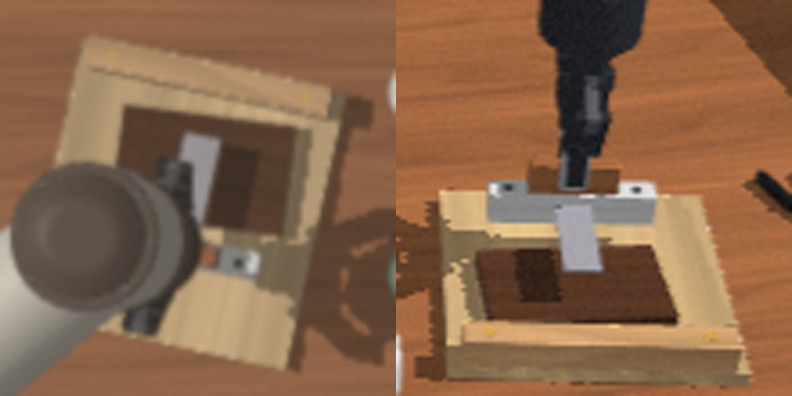

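The top view shows the blade end at crop (200,137) over the blank and the right hole at (240,263). In the scene view the square hangs level, holes at (509,187) and (636,189), with the stock in front of the blank. I check the alignment numerically.

```bash
python3 - <<'E'
from m import *
ps=np.deg2rad(-12.25);n=np.array([np.cos(ps),np.sin(ps),0]);t=np.array([-n[1],n[0],0])
f=lambda x,y:((x+.5)/3.6-.5+200,(y+.5)/3.6-.5+155)
g=lambda x,y:((x-396+.5)/3.6-.5+340,(y+.5)/3.6-.5+110)
def sh(k,X): print(k,X.round(1),"n,t",(X@n).round(1),(X@t).round(1))
h=onz("scene",[g(509,187),g(636,189)],66.6);sh("holes sc",h);d=h[0]-h[1];print(np.linalg.norm(d),np.degrees(np.arctan2(d[1],d[0])))
sh("hole top",onz("top",[f(240,263)],66.6));sh("blade end top",onz("top",[f(200,137)],59))
print("tri hole",tri(f(240,263),g(509,187)))
sh("blade end sc",onz("scene",[g(582.5,271)],59))
e=onz("scene",[g(465,325),g(738,329)],36);sh("stop face top edge sc",e);d=e[0]-e[1];print(np.degrees(np.arctan2(d[1],d[0])))
e=onz("scene",[g(440,192),g(700,197)],12);sh("board front",e);d=e[0]-e[1];print(np.degrees(np.arctan2(d[1],d[0])))
E
```

```text
holes sc [[484.4 143.8  66.6]
 [505.2 240.9  66.6]] n,t [442.8 442.6] [243.3 342.6]
99.25447072344355 -102.1189459477172
hole top [[483.4 142.7  66.6]] n,t [442.1] [242.]
blade end top [[582.5 175.3  59. ]] n,t [532.1] [294.9]
tri hole (array([483.55471744, 143.41820789,  66.06658219]), np.float64(1.3555331268889963))
blade end sc [[589.6 170.1  59. ]] n,t [540.] [291.4]
stop face top edge sc [[607.5  77.6  36. ]
 [648.  270.9  36. ]] n,t [577.2 575.8] [204.8 402.3]
-101.82956507374519
board front [[404.  110.8  12. ]
 [451.2 324.3  12. ]] n,t [371.3 372.1] [194.  412.7]
-102.46350565270183
```

Yaw matches the board within 0.2° and the height checks (66 mm). I lower onto the board with the stock a little farther in front.

```bash
python3 -m creep '{"translation":[[-0.4,-0.05,-0.5],[-0.4,-0.05,-1.2],[-0.4,-0.05,-1.8],[-0.4,-0.05,-2.3],[-0.4,-0.05,-2.5],[-0.4,-0.05,-2.5],[-0.4,-0.05,-2.5]],"delta_rot":[[0,0,0],[0,0,0],[0,0,0],[0,0,0],[0,0,0],[0,0,0],[0,0,0]],"hand":[1,1,1,1,1,1,1]}'; python3 -m creep '{"translation":[[0,0,-0.1],[0,0,-0.2],[0,0,-0.3],[0,0,-0.3],[0,0,-0.3]],"delta_rot":[[0,0,0],[0,0,0],[0,0,0],[0,0,0],[0,0,0]],"hand":[1,1,1,1,1]}'
```

```text
clock: 12.48
position: [487.5, 191.3, 13.8]
ee_rot: [-0.628, 0.778, -0.0, 0.0]
contact_force: [0.1, 0.2, -1.2]
gripper_width: 14.7
grasp_force: 58.8
clock: 13.1
position: [487.3, 191.2, 11.0]
ee_rot: [-0.628, 0.778, -0.0, 0.0]
contact_force: [-2.2, 0.3, 1.7]
gripper_width: 14.6
grasp_force: 59.2
```

It is on the board (z 11.0 as expected, light contact). I push along the board's +x in steps.

```bash
python3 -m creep '{"translation":[[0.29,-0.06,0],[0.59,-0.13,0],[0.88,-0.19,0],[1.17,-0.25,0],[1.47,-0.32,0],[1.76,-0.38,0],[2.05,-0.45,0],[2.35,-0.51,0]],"delta_rot":[[0,0,0],[0,0,0],[0,0,0],[0,0,0],[0,0,0],[0,0,0],[0,0,0],[0,0,0]],"hand":[1,1,1,1,1,1,1,1]}'; python3 -m creep '{"translation":[[0.1,-0.02,0],[0.2,-0.04,0],[0.29,-0.06,0],[0.39,-0.08,0],[0.49,-0.11,0],[0.49,-0.11,0]],"delta_rot":[[0,0,0],[0,0,0],[0,0,0],[0,0,0],[0,0,0],[0,0,0]],"hand":[1,1,1,1,1,1]}'
```

```text
clock: 14.1
position: [510.4, 185.9, 10.9]
ee_rot: [-0.628, 0.778, 0.0, -0.0]
contact_force: [-5.6, 1.0, 5.9]
gripper_width: 14.7
grasp_force: 59.8
clock: 14.85
position: [515.4, 184.9, 10.9]
ee_rot: [-0.628, 0.778, 0.0, -0.0]
contact_force: [-5.7, 2.2, 5.2]
gripper_width: 14.7
grasp_force: 59.7
```

```bash
python3 -m creep '{"translation":[[0.1,-0.02,0],[0.2,-0.04,0],[0.3,-0.065,0],[0.3,-0.065,0]],"delta_rot":[[0,0,0],[0,0,0],[0,0,0],[0,0,0]],"hand":[1,1,1,1]}'; python3 - <<'E'
from m import *
q,d=get_image("scene");p,e=get_image("top")
A=cv2.resize(p[155:265,200:310],None,fx=3.6,fy=3.6,interpolation=2);B=cv2.resize(q[150:220,340:450],None,fx=3.6,fy=3.6,interpolation=2)
B=np.pad(B,((0,len(A)-len(B)),(0,0),(0,0)));cv2.imwrite("pics/c4.png",np.hstack([A,B])[...,::-1])
E
```

```text
clock: 15.35
position: [518.3, 184.4, 10.9]
ee_rot: [-0.628, 0.778, 0.0, -0.0]
contact_force: [-5.9, 2.0, 6.6]
gripper_width: 14.4
grasp_force: 59.7
```

View pics/c4.png

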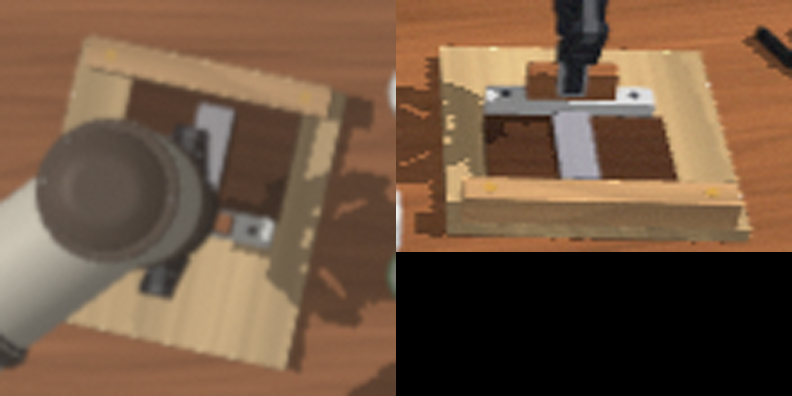

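The blank now looks nearly home: it is aligned with the stop, the blade runs along its middle (scene crop 576 against blank mid about 578), and the stock is flush. Force is still at the sliding level (6 N), so I continue in small steps.

```bash
python3 -m creep '{"translation":[[0.05,-0.01,0],[0.1,-0.02,0],[0.1,-0.02,0]],"delta_rot":[[0,0,0],[0,0,0],[0,0,0]],"hand":[1,1,1]}';python3 -m creep '{"translation":[[0.05,-0.01,0],[0.1,-0.02,0],[0.1,-0.02,0]],"delta_rot":[[0,0,0],[0,0,0],[0,0,0]],"hand":[1,1,1]}'
```

```text
clock: 15.82
position: [518.2, 184.4, 10.8]
ee_rot: [-0.628, 0.779, 0.001, -0.001]
contact_force: [-8.8, 4.1, 7.6]
gripper_width: 14.4
grasp_force: 60.5
clock: 16.2
position: [518.2, 184.3, 10.8]
ee_rot: [-0.628, 0.779, 0.001, -0.002]
contact_force: [-12.1, 6.5, 10.3]
gripper_width: 14.5
grasp_force: 60.6
```

Contact with the stop. I press about 1 mm further and hold for 0.6 s or more.

```bash
python3 -m creep '{"translation":[[0.05,-0.01,0],[0.1,-0.02,0],[0.1,-0.02,0],[0.1,-0.02,0],[0.1,-0.02,0],[0.1,-0.02,0],[0.1,-0.02,0]],"delta_rot":[[0,0,0],[0,0,0],[0,0,0],[0,0,0],[0,0,0],[0,0,0],[0,0,0]],"hand":[1,1,1,1,1,1,1]}'
python3 - <<'E'
from m import *
s=read_state();M=R.from_quat(s["ee_rot"]).as_matrix();print(s["position"],np.degrees(np.arctan2(M[1,1],M[0,1]))-180,M[:,2],s["wrist_torque"],s["contact_force"])
E
```

```text
clock: 17.08
position: [518.2, 184.3, 10.8]
ee_rot: [-0.627, 0.779, 0.002, -0.002]
contact_force: [-14.2, 7.8, 12.4]
gripper_width: 14.5
grasp_force: 60.9
[518.22486473 184.29322734  10.79886999] -12.26861084614086 [-5.81300149e-03 -3.52813432e-04 -9.99983042e-01] [ 2.20928748  4.20036238 -0.01871103] [-14.24846691   7.82185954  12.4094542 ]
```

Pressed at about 15.6 N for 0.9 s, with yaw still square to the board. I relax most of the push while keeping a slight forward bias, then open and check before rising.

```bash
python3 -m creep '{"translation":[[-0.1,0.02,0],[-0.2,0.04,0],[-0.2,0.04,0]],"delta_rot":[[0,0,0],[0,0,0],[0,0,0]],"hand":[1,1,1]}';python3 -m creep '{"translation":[[0,0,0],[0,0,0],[0,0,0],[0,0,0],[0,0,0],[0,0,0]],"delta_rot":[[0,0,0],[0,0,0],[0,0,0],[0,0,0],[0,0,0],[0,0,0]],"hand":[2,2.5,3,3.5,4,4]}'
```

```text
clock: 17.45
position: [518.2, 184.4, 10.8]
ee_rot: [-0.628, 0.779, 0.001, -0.001]
contact_force: [-8.0, 3.7, 6.9]
gripper_width: 14.5
grasp_force: 60.4
clock: 18.2
position: [519.8, 184.1, 10.6]
ee_rot: [-0.628, 0.778, -0.0, 0.0]
contact_force: [0.3, -0.4, -0.1]
gripper_width: 40.6
grasp_force: 0.0
```

```bash
python3 -m creep '{"translation":[[0,0,0.5],[0,0,1.5],[0,0,3],[0,0,5],[0,0,8],[0,0,12],[0,0,16],[0,0,18]],"delta_rot":[[0,0,0],[0,0,0],[0,0,0],[0,0,0],[0,0,0],[0,0,0],[0,0,0],[0,0,0]],"hand":[4,4,4,4,4,4,4,4]}';python3 -m creep '{"translation":[[0,-6,0],[0,-12,0],[0,-18,0],[0,-24,0],[0,-30,0],[0,-36,0],[0,-36,0]],"delta_rot":[[0,0,0],[0,0,0],[0,0,0],[0,0,0],[0,0,0],[0,0,0],[0,0,0]],"hand":[4,4,4,4,4,4,4]}'; python3 - <<'E'
from m import *
q,d=get_image("scene");p,e=get_image("top");np.savez("s5.npz",q=q,p=p)
A=cv2.resize(p[170:235,225:295],None,fx=5.7,fy=5.7,interpolation=2);B=cv2.resize(q[155:215,350:440],None,fx=4.4,fy=4.4,interpolation=2)
B=np.pad(B,((0,len(A)-len(B)),(0,0),(0,0)));cv2.imwrite("pics/c5.png",np.hstack([A,B])[...,::-1]);print(A.shape,B.shape)
E
```

```text
clock: 19.2
position: [520.7, 184.6, 194.8]
ee_rot: [-0.628, 0.778, -0.0, 0.003]
contact_force: [0.5, -0.2, -1.1]
gripper_width: 39.7
grasp_force: 0.0
clock: 20.08
position: [519.1, -179.4, 191.5]
ee_rot: [-0.625, 0.78, -0.0, 0.0]
contact_force: [-0.5, 0.8, 0.3]
gripper_width: 40.4
grasp_force: 0.0
(370, 399, 3) (370, 396, 3)
```

View pics/c5.png

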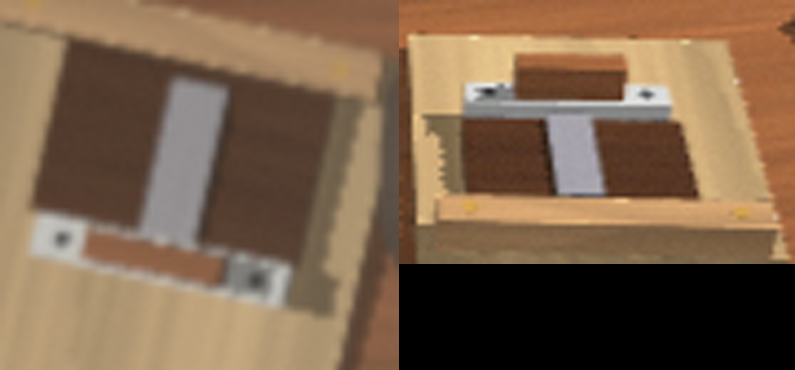

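The square lies released with its stock along the blank's front edge and the blade mid-blank. No gap shows at the stop. I check the angles once, numerically.

```bash
python3 - <<'E'
from m import *
z=np.load("s5.npz");s=8
for n,k in(("top","p"),("scene","q")):
    g=up(z[k],s).mean(2)
    def edge(u0,u1,vf,w,zz,lab):  # strongest vertical gradient near v=vf(u)
        pts=[]
        for u in np.arange(u0,u1,.5):
            v=np.arange((vf(u)-w)*s,(vf(u)+w)*s).astype(int);c=cv2.GaussianBlur(g[v,int(u*s)].astype(np.float32)[:,None],(1,9),0)[:,0]
            pts.append((u,v[np.abs(np.gradient(c)).argmax()]/s))
        X=onz(n,pts,zz)[:,:2].astype(np.float32);vx,vy,x,y=cv2.fitLine(X,cv2.DIST_HUBER,0,.01,.01).ravel()
        nn=np.array([np.cos(-.2138),np.sin(-.2138)]);print(n,lab,"yaw",np.degrees(np.arctan(-vx/vy)).round(2),"n",(np.array([x,y])@nn).round(1),"rms",np.std((X-[x,y])@[-vy,vx]).round(2))
    if n=="top":
        f=lambda x,y:((x+.5)/5.7-.5+225,(y+.5)/5.7-.5+170)
        L=lambda a,b:(lambda u:a[1]+(u-a[0])*(b[1]-a[1])/(b[0]-a[0]))
        a,b=f(75,42),f(325,95)
        lo=lambda u:L(a,b)(u)
        edge(a[0],f(160,0)[0],lo,3,36,"stop/blank L");edge(f(235,0)[0],b[0],lo,3,36,"stop/blank R");edge(a[0],b[0],lo,3,36,"stop/blank")
        a,b=f(40,212),f(290,262);edge(a[0],f(130,0)[0],L(a,b),2.5,38,"stock/blank L");edge(f(210,0)[0],b[0],L(a,b),2.5,38,"stock/blank R")
        a,b=f(35,258),f(285,308);edge(a[0],b[0],L(a,b),2.5,38,"stock back")
    else:
        f=lambda x,y:((x-399+.5)/4.4-.5+350,(y+.5)/4.4-.5+155)
        L=lambda a,b:(lambda u:a[1]+(u-a[0])*(b[1]-a[1])/(b[0]-a[0]))
        a,b=f(470,119),f(668,121);edge(a[0],b[0],L(a,b),2,26,"stock/blank")
        a,b=f(470,197),f(690,199);edge(a[0],b[0],L(a,b),2,36,"stop/blank")
E
```

```text
top stop/blank L yaw -12.7 n 570.1 rms 0.25
top stop/blank R yaw -11.94 n 569.6 rms 0.4
top stop/blank yaw -12.54 n 569.8 rms 2.02
top stock/blank L yaw -10.93 n 480.6 rms 0.59
top stock/blank R yaw -14.19 n 480.7 rms 0.69
top stock back yaw -10.02 n 460.6 rms 1.67
scene stock/blank yaw -11.77 n 481.2 rms 2.16
scene stop/blank yaw -12.38 n 572.0 rms 1.63
```

The stop face is at n=569.8 and the stock face at 480.6 at both its left and right. That is about 90 mm apart and parallel, so the blank is home and the stock flush.

```bash
python3 -c "
from bench import *
print(job_done())"
```

```text
the job is handed in; nothing more can be done
None
```

I handed the job in: the blank is pushed home against the stop (about 15 N held for just under a second) and the T-square lies released, stock flush along the blank's front edge and blade over its middle, as far as the roughly 1 mm camera measurement can tell.

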